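# Rotate three drying dishes one station on

## Task

Three samples are being dried to constant mass in rotation and every station is taken, so move each dish one step on: the porcelain crucible from the hot plate to the finned cooling plate, the aluminium tin from the cooling plate to the balance pan, and the glass beaker from the balance to the hot plate, setting one of them down on the empty cork mat meanwhile to free the first station. Each must end standing upright and let go in the middle of its new station, with the cork mat empty again. Set the dishes down without dropping or tipping them, and do not shift the conical flask, the amber bottle or the measuring cylinder.

Things in the scene. Friction and masses are not known exactly. Their poses are not given: they have to be found in the camera images.
- crucible_mid (a point): Open porcelain crucible, off-white, round, 48 mm tall; 45 mm across from 14 mm above its foot up to the rim, foot 37 mm across; about 60 g. At the start it stands on the hot plate. The point is on its axis, half-way up (24 mm above its underside); z up.
- tin_mid (a point): Round aluminium sample tin with its lid pressed on (one piece), upright, 55 mm across, 46 mm tall; about 60 g. At the start it stands on the cooling plate. The point is on its axis, half-way up (23 mm above its underside); z up.
- beaker_mid (a point): Small open glass beaker with a spout, 44 mm across (rim 47 mm), 62 mm tall; about 60 g. At the start it stands on the balance pan. The point is on its axis, 31 mm above its underside; z up.
- hotplate_top (a point): Hot plate: white box 150 mm wide, 200 mm deep, with two black knobs at its front (-x side), fixed to the bench. Its square dark-grey top plate, 130 x 130 mm, is level, 88 mm above the bench. The point is the middle of the plate's upper face; z up.
- coolplate_top (a point): Cooling plate: square black-anodised aluminium block 140 x 140 mm with fins below, 40 mm high, flat level top, fixed to the bench. The point is the middle of its upper face; z up.
- balance_pan (a point): Laboratory balance: white, 160 mm wide, 200 mm deep, with keypad and display at its front (-x side), fixed to the bench. Its round steel pan, 120 mm across, does not sink under load; its level upper face is 64 mm above the bench. The point is the middle of the pan's upper face; z up.
- corkmat_top (a point): Round flat cork mat, 130 mm across, 12 mm thick, fixed to the bench, empty at the start: the free spot. The point is the middle of its upper face; z up.
- flask: Bystander: conical glass flask with a black rubber stopper, base 64 mm across, 114 mm tall, loose. Origin at the centre of its underside.
- amber: Bystander: amber glass bottle with a red cap and a paper label, 54 mm across, 105 mm tall, loose. Origin at the centre of its underside.
- cylinder: Bystander: slender glass measuring cylinder, 25 mm across, on a white round foot 60 mm across, 150 mm tall, loose. Origin at the centre of its underside.

How it is judged (in metres and radians):
On the way:
1. one of the dishes is set down on the cork mat and let go (((horizontal distance between crucible_mid and corkmat_top below 0.04 m and z of crucible_mid in the frame of corkmat_top between 0.019 and 0.029 m and angle between crucible_mid's own z axis and vertical below 0.1 rad and linear speed of crucible below 0.02 m/s and contact force between crucible and the fingers below 0.1 N) or (horizontal distance between tin_mid and corkmat_top below 0.04 m and z of tin_mid in the frame of corkmat_top between 0.018 and 0.028 m and angle between tin_mid's own z axis and vertical below 0.1 rad and linear speed of tin below 0.02 m/s and contact force between tin and the fingers below 0.1 N) or (horizontal distance between beaker_mid and corkmat_top below 0.04 m and z of beaker_mid in the frame of corkmat_top between 0.026 and 0.036 m and angle between beaker_mid's own z axis and vertical below 0.1 rad and linear speed of beaker below 0.02 m/s and contact force between beaker and the fingers below 0.1 N))), for 0.2 s.
At the end, for the whole second after the job is handed in: The crucible stands on the cooling plate, the tin on the balance pan and the beaker on the hot plate, each upright (within 0.1 rad), on the surface (height within 5 mm), its axis within 15 mm of the middle of the station, let go and at rest; so the cork mat is empty (horizontal distance between crucible_mid and coolplate_top below 0.015 m and z of crucible_mid in the frame of coolplate_top between 0.019 and 0.029 m and angle between each of crucible_mid, tin_mid, beaker_mid's own z axis and vertical below 0.1 rad and linear speed of each of crucible, tin, beaker below 0.02 m/s and contact force between each of crucible, tin, beaker and the fingers below 0.1 N and horizontal distance between tin_mid and balance_pan below 0.015 m and z of tin_mid in the frame of balance_pan between 0.018 and 0.028 m and horizontal distance between beaker_mid and hotplate_top below 0.015 m and z of beaker_mid in the frame of hotplate_top between 0.026 and 0.036 m); the robot touches nothing.
It fails at once if a dish is tipped (angle between any of crucible_mid, tin_mid, beaker_mid's own z axis and vertical above 0.6 rad).
It fails at once if a dish is dropped: it falls faster than 0.5 m/s while not held (a drop of more than about 13 mm) ((linear speed of crucible above 0.5 m/s and contact force between crucible and the fingers below 0.1 N) or (linear speed of tin above 0.5 m/s and contact force between tin and the fingers below 0.1 N) or (linear speed of beaker above 0.5 m/s and contact force between beaker and the fingers below 0.1 N)).
It fails at once if the flask, the amber bottle or the measuring cylinder is shifted by more than 25 mm or knocked over (distance of any of flask, amber, cylinder from where it was at the start of the episode above 0.025 m or angle between any of flask, amber, cylinder's own z axis and vertical above 0.4 rad).
It also fails if it takes over 128 s, if anything falls off the work surface, if the arm or the gripper's body presses on something with over 40 N, if the wrist force passes 120 N, or if a joint passes its speed limit or range.

## Robot

A 6-joint arm with a two-finger parallel gripper is mounted at the origin on the work surface. World frame = base frame: x ahead of the robot, y to its left, z up, the work surface at z = 0. Lengths are in mm, angles in degrees, forces in N, time in s.
With the tool pointing down it reaches from about 350 to 850 mm from the base axis. Payload 8.1 kg.
Tool frame: the origin (TCP) lies at the very end of the fingers, on their centre line; the grasp point (between the pads) lies r.tcp_to_grasp behind it (r.tcp_to_grasp is the distance from the TCP to the grasp point, in mm); z points along the fingers, y is the line along which they close (so a half turn about z gives the same grasp; the last joint's range is limited). The gripper opens to 85 mm and grips with 20 to 120 N. Pads are 22 mm wide; open, the fingers measure 114 mm over their backs; the gripper's body (76 mm by 85 mm) begins 54 mm behind the grasp point. The pads swing forward as they close: fully open they stand 13 mm farther back than shut.
Start: joints at [-80.81, 7.471, 85.268, -0, 87.261, -4.893], TCP at [146.02, -581.965, 231.292] pointing down, gripper open.
Joint ranges: [-169.43, 169.43], [-51.17, 129.36], [1.28, 143.12], [-76.62, 256.62], [0, 156.53], [-152.29, 152.29]. Speed limits (degrees/s): [136.94, 136.94, 159.86, 180, 180, 180].

## Interface

Orientations are given as [roll, pitch, yaw] about the fixed x, y, z axes, in that order (R = Rz(yaw) Ry(pitch) Rx(roll)).
In Python, from bench import r gives the robot as it stands.
- The arm moves only by the shell command python3 -m handwheel 'ROWS' [OPENING] [FORCE]. ROWS is JSON, a list of rows, each a list of 4 numbers: the shift along the tool's x, y, z in m, then the turn about the tool's z in degrees. A call has 1 to 10 rows; each row shifts and turns the commanded pose from where the row before left it, along the tool's axes as they then stand; what a row does not reach is not made up. A row lasts 1/10 s, in which the tool goes at most 50 mm and 8.59 degrees, less where a joint would pass 70% of its speed; a pose out of reach is approached as far as the arm can. A call is refused whole if a number of a shift passes 0.05 or a number of a turn 8.59, either way. A call with a gripper value outside its range is refused whole. OPENING is the finger opening in m, from 0 to 0.0854, set as the call begins (- or left out, the last holds). The fingers move at their own pace and stop on an object; FORCE is the grip in N (left out, the last holds). Time passes only in rows, so rows that do not move let the fingers close. It gives the time, the measured TCP pose, the force, the opening and the grip force at its end, in the units of the state.
- r.sense(): the state, without advancing time (a new reading comes with each control period).
- r.snapshot(name): name is "scene" or "top" or "wrist"; returns the picture (480x640x3 uint8, red, green, blue); there is no depth.
- r.camera_params(name): a dict with "fx", "fy", "cx", "cy" (pixels), "R" (3x3) and "t" (3): a world point X has camera coordinates R X + t; the wrist camera has in their place "mount" (4x4, takes a point from camera to tool coordinates, whose origin is the TCP and whose axes are the flange's). Camera axes: x right, y down, z forward; pixel columns grow to the right and rows downward; lengths in mm; the calibration is good to about 2 mm. A picture is of the moment at which its call begins: read the wrist's pose just before it. camera_params takes no time and is no camera call.
- r.hand_in(): hands the job in; it is judged then, once.
The state is a dict: "time": time; "joint_pos": joint angles; "qd": joint speeds; "joint_efforts": joint torques, N m; "tool_pos": TCP position; "tcp_rot": TCP orientation; "ft_force": force on the tool from outside, world axes, zero at the start; "wrist_torque": the same for the moment, N m; "finger_gap": finger opening in mm; "grip_force": force on a finger pad.
Only numpy, scipy, OpenCV 4.12 (cv2) and the standard library are available. Lean on these libraries where they do the work, as an engineer would, in place of code of your own. Each camera call takes 0.05 s, during which the arm holds its last target. There are 200 camera calls.

## Working session

There is one attempt and no reset: what is moved stays moved. The work goes in short steps, Python scripts to look and compute and a shell command to move; the robot and the scene stay as the last step left them, time stands still between calls to the robot, and variables do not carry over. Pictures are saved under pics/ and viewed, at most 14 in all, crops included, and the job is handed in when it is done.

```bash
ls; mkdir -p pics
python3 - <<'E'
from bench import r
import cv2,numpy as np
s=r.sense();print(s['time'],s['tool_pos'],s['tcp_rot'],s['finger_gap'],r.tcp_to_grasp)
for n in("scene","top"):
    cv2.imwrite(f"pics/{n}0.png",r.snapshot(n)[:,:,::-1]);p=r.camera_params(n);print(n,{k:np.round(v,3).tolist() for k,v in p.items()})
print(r.camera_params("wrist"))
E
```

```text
pics
0.0 [ 145.94104976 -581.4091837   230.23425837] [-1.79893546e+02 -9.50996987e-03  1.40831530e+01] 85.27742357324642 18.700000000000003
scene {'fx': 553.018, 'fy': 553.018, 'cx': 321.493, 'cy': 241.733, 'R': [[-0.812, 0.583, -0.01], [0.451, 0.617, -0.644], [-0.37, -0.528, -0.765]], 't': [424.062, -200.102, 1522.376]}
top {'fx': 553.835, 'fy': 553.835, 'cx': 313.425, 'cy': 244.33, 'R': [[0.011, -1.0, 0.006], [-0.978, -0.012, -0.21], [0.21, -0.003, -0.978]], 't': [5.477, 546.864, 1019.592]}
{'fx': 340.0445647561299, 'fy': 340.0445647561299, 'cx': 323.28360079128015, 'cy': 239.0403440376102, 'mount': array([[ 1.14822534e-03, -9.57836473e-01, -2.87311631e-01,
         7.31207126e+01],
       [ 9.99998603e-01,  7.50769544e-04,  1.49353258e-03,
        -5.11035408e-01],
       [-1.21485516e-03, -2.87312945e-01,  9.57835996e-01,
        -1.42456154e+02],
       [ 0.00000000e+00,  0.00000000e+00,  0.00000000e+00,
         1.00000000e+00]])}
```

View pics/top0.png

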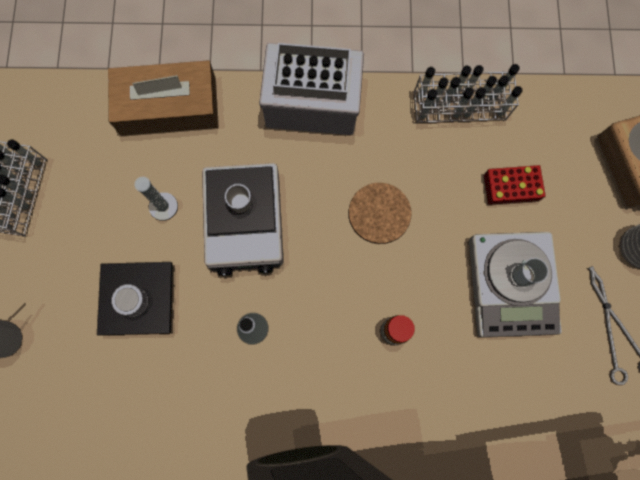

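View pics/scene0.png

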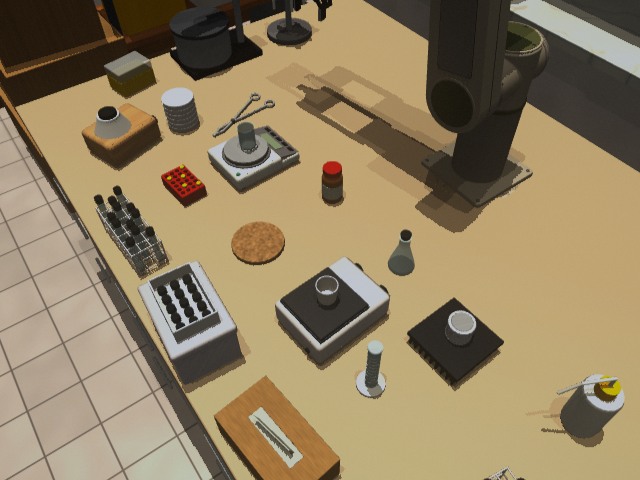

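```bash
cat > h.py <<'E'
from bench import r
import cv2,numpy as np
from scipy.spatial.transform import Rotation as Ro
def cam(n,s=None):
    p=r.camera_params(n);K=np.array([[p['fx'],0,p['cx']],[0,p['fy'],p['cy']],[0,0,1.]])
    if n=='wrist':
        T=np.eye(4);T[:3,:3]=Ro.from_euler('xyz',s['tcp_rot'],degrees=True).as_matrix();T[:3,3]=s['tool_pos']
        C=np.linalg.inv(T@p['mount']);return K,C[:3,:3],C[:3,3]
    return K,np.array(p['R']),np.array(p['t'])
def cast(c,uv,z):
    K,R,t=c;uv=np.atleast_2d(np.asarray(uv,float));d=np.c_[uv,np.ones(len(uv))]@np.linalg.inv(K).T@R;o=-R.T@t
    return (o+d*((z-o[2])/d[:,2])[:,None])[:,:2]
def proj(c,X):
    K,R,t=c;p=(np.atleast_2d(X)@R.T+t)@K.T;return p[:,:2]/p[:,2:]
def blob(m,roi):
    x0,y0,x1,y1=roi;k=np.zeros(m.shape,np.uint8);k[y0:y1,x0:x1]=m[y0:y1,x0:x1]*255
    cs,_=cv2.findContours(k,cv2.RETR_EXTERNAL,cv2.CHAIN_APPROX_NONE)
    return cv2.convexHull(max(cs,key=cv2.contourArea))[:,0,:].astype(float)
def rect(c,h,z): return cv2.minAreaRect(cast(c,h,z).astype(np.float32))
def circ(c,h,z):
    w=cast(c,h,z).astype(np.float32);(x,y),d,a=cv2.fitEllipse(w);return np.round([x,y,*d],1)
E
python3 - <<'E'
from h import *
im=cv2.imread('pics/top0.png').astype(int);c=cam('top');b,g,R=im[...,0],im[...,1],im[...,2];mx=im.max(2);sat=mx-im.min(2)
hsv=cv2.cvtColor(im.astype(np.uint8),cv2.COLOR_BGR2HSV)
print('hot',rect(c,blob(mx<75,(200,160,282,242)),88))
print('cool',rect(c,blob(mx<75,(90,255,180,345)),40))
for n,m,roi,z in [('cork',(hsv[...,0]<15)&(sat>60)&(mx<190),(340,175,420,250),12),
 ('pan',(sat<25)&(mx>70)&(mx<215),(484,237,556,303),64),
 ('tin',mx>120,(105,280,160,320),86),('cruc',mx>110,(220,180,258,220),136),
 ('amber',(R>2*g)&(R>100),(380,310,420,350),105)]:
    try: print(n,circ(c,blob(m,roi),z))
    except Exception as e: print(n,e)
z=[im[170:230,205:275],im[265:335,100:170],im[240:300,485:555]]
big=np.hstack([cv2.resize(k.astype(np.uint8),(265,265),interpolation=cv2.INTER_NEAREST) for k in z])
cv2.imwrite('pics/crops.png',big)
E
```

```text
hot ((624.6626586914062, 153.99185180664062), (130.4115753173828, 128.54278564453125), 4.468446731567383)
cool ((440.48529052734375, 354.540771484375), (138.3428497314453, 143.1468048095703), 2.2861111164093018)
cork [ 626.8 -124.3  124.9  125.9]
pan [ 495.5 -382.4  142.3  354.1]
tin [432.8 356.7  54.4  54.7]
cruc [619.6 152.8  46.   46.5]
amber [ 384.  -147.2   45.4   46.4]
```

View pics/crops.png

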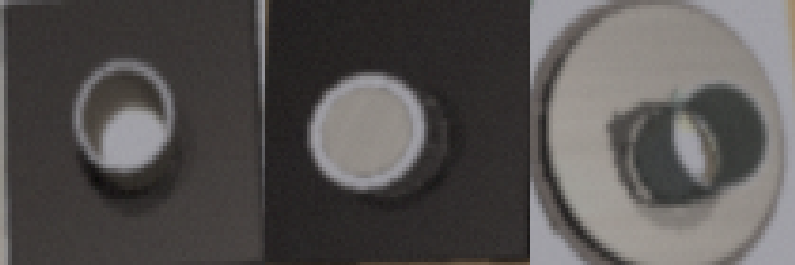

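Run:
```python
from h import *
c=cam('top')
print('beaker rim,base',cast(c,[(537,269.4)],126),cast(c,[(522.5,275)],64))
im=cv2.imread('pics/top0.png');g=cv2.cvtColor(im,cv2.COLOR_BGR2GRAY)
# pan edge: strongest gradient along rays about a guess, on the z=64 plane
p0=cast(c,[(520.5,271)],64)[0];print('pan guess',p0)
for it in range(3):
    P=[]
    for a in np.radians(range(0,360,5)):
        rr=np.arange(54,67,.5);X=np.c_[p0[0]+rr*np.cos(a),p0[1]+rr*np.sin(a),np.full(len(rr),64)]
        uv=proj(c,X).astype(np.float32);v=cv2.remap(g,uv[:,0],uv[:,1],cv2.INTER_LINEAR).ravel().astype(float)
        d=np.abs(np.gradient(np.convolve(np.pad(v,2,'edge'),np.ones(5)/5,'valid')));i=d.argmax();P.append(X[i,:2])
    P=np.array(P,np.float32);e=cv2.fitEllipse(P);q=np.c_[2*P,np.ones(len(P))];
    rad=np.hypot(*(P-np.array(e[0])).T);k=np.abs(rad-np.median(rad))<2;s=np.linalg.lstsq(q[k],(P[k]**2).sum(1),rcond=None)[0];p0=s[:2];print(p0,np.sqrt(s[2]+p0@p0),k.sum())
# flask, cylinder from both views (hand pixels)
c2=cam('scene')
print('flask stopper',cast(c,[(247,325)],110),cast(c2,[(405,236)],110),'cyl foot',cast(c,[(162,206)],4),cast(c2,[(371,385)],4),'cyl top',cast(c,[(144,184)],150))
print('scene: tin top',cast(c2,[(461,321)],86),'cruc rim',cast(c2,[(327,283)],136),'cork',cast(c2,[(258,242)],12),'beaker rim',cast(c2,[(246.5,126)],126))
```

```text
beaker rim,base [[ 490.76639919 -392.43473296]] [[ 490.2751733 -389.4236269]]
pan guess [ 497.99562398 -386.10860795]
[ 500.02509024 -386.59504893] 60.17463500295659 62
[ 500.232821   -386.45177908] 60.2646231027602 62
[ 500.07066271 -386.5258431 ] 60.2384690042249 62
flask stopper [[386.24659427 129.42890734]] [[389.33618126 133.69064806]] cyl foot [[635.83004574 326.48248966]] [[636.14674059 329.12362886]] cyl top [[635.26474507 320.910109  ]]
scene: tin top [[431.96617916 355.54198539]] cruc rim [[615.1089888  150.64279053]] cork [[ 625.99459082 -119.95995817]] beaker rim [[ 483.04656496 -390.1229978 ]]
```

```bash
python3 -m handwheel '[[0,0,0,7.04],[0,0,0,7.04],[0,0,0,0]]' 0.0854 30; python3 -m handwheel '[[0.036,-0.02,0,0],[0.043,-0.024,0,0],[0.043,-0.024,0,0],[0.043,-0.024,0,0],[0.043,-0.024,0,0],[0.043,-0.024,0,0],[0.043,-0.024,0,0],[0.03,-0.017,0,0],[0.02,-0.011,0,0],[0,0,0,0]]'
python3 - <<'E'
from h import *
s=r.sense();print(s['time'],s['tool_pos'],s['tcp_rot'])
im=r.snapshot('wrist');cv2.imwrite('pics/w1.png',im[:,:,::-1])
c=cam('wrist',s);print(proj(c,[[490.5,-391,126],[490.5,-391,64],[500,-386.5,64]]))
E
```

```text
time: 0.4
tool_pos: [146.0, -581.7, 230.7]
tcp_rot: [-179.9, 0.0, -0.1]
ft_force: [0.1, -0.8, -0.1]
finger_gap: 85.3
grip_force: 0.0
time: 1.4
tool_pos: [492.4, -387.6, 230.7]
tcp_rot: [-179.9, -0.0, 0.4]
ft_force: [-0.2, -0.5, 0.5]
finger_gap: 85.3
grip_force: 0.0
1.4 [ 492.39124061 -387.64014884  230.70194073] [-1.79935759e+02 -7.90618799e-03  4.33061402e-01]
[[327.97641215 240.14574314]
 [327.12335682 220.89455599]
 [322.38727175 210.86997378]]
```

View pics/w1.png

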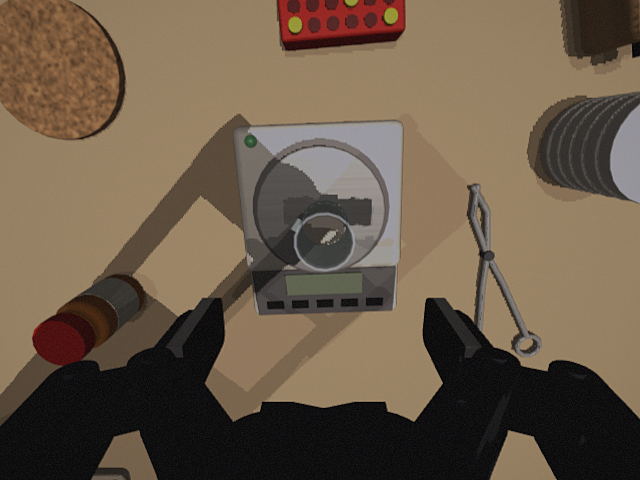

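```bash
cat > d.py <<'E'
import sys
from h import *
s=r.sense();R=Ro.from_euler('xyz',s['tcp_rot'],degrees=True).as_matrix()
print(round(s['time'],1),np.round(s['tool_pos'],1),'yaw',np.round(s['tcp_rot'][2],2))
t=np.array(list(map(float,sys.argv[1:4])));print('tool delta mm',np.round(R.T@(t-s['tool_pos']),1))
E
python3 -m handwheel '[[0,0,0,-5],[0,0,0,-8.5],[0,0,0,-8.5],[0,0,0,-8.5],[0,0,0,-8.5],[0,0,0,-8.5],[0,0,0,-8.5],[0,0,0,-4],[0,0,0,0],[0,0,0,0]]' ; python3 d.py 489.5 -389.5 84
```

```text
time: 2.45
tool_pos: [489.2, -390.6, 231.2]
tcp_rot: [-180.0, 0.0, 59.9]
ft_force: [0.1, -0.0, -0.2]
finger_gap: 85.4
grip_force: 0.0
2.5 [ 489.2 -390.6  231.2] yaw 59.87
tool delta mm [  1.1  -0.2 147.2]
```

```bash
python3 -m handwheel '[[0.001,0,0.02,0],[0,0,0.03,0],[0,0,0.03,0],[0,0,0.03,0],[0,0,0.02,0],[0,0,0.012,0],[0,0,0.005,0],[0,0,0,0],[0,0,0,0]]' 0.07; python3 -m handwheel '[[0,0,0,0],[0,0,0,0],[0,0,0,0],[0,0,0,0],[0,0,0,0],[0,0,0,0],[0,0,0,0],[0,0,0,0]]' 0.03 30
```

```text
time: 3.35
tool_pos: [491.2, -389.8, 85.8]
tcp_rot: [179.9, 0.0, 60.0]
ft_force: [0.6, -0.3, 0.1]
finger_gap: 70.0
grip_force: 0.0
time: 4.15
tool_pos: [491.2, -389.7, 85.7]
tcp_rot: [179.9, 0.0, 60.0]
ft_force: [1.5, 0.7, 5.9]
finger_gap: 43.3
grip_force: 30.9
```

```bash
python3 -m handwheel '[[0,0,-0.005,0],[0,0,-0.015,0],[0,0,-0.02,0],[0,0,-0.02,0],[0,0,-0.01,0],[0,0,0,0],[0,0,0,0]]'; python3 d.py 627 -123 34.5
```

```text
time: 4.85
tool_pos: [490.4, -389.0, 154.0]
tcp_rot: [-180.0, -0.0, 60.0]
ft_force: [0.4, 0.4, -1.6]
finger_gap: 43.1
grip_force: 30.6
4.8 [ 490.4 -389.   154. ] yaw 60.0
tool delta mm [298.6 -14.7 119.5]
```

```bash
python3 -m handwheel '[[0.01,0,0,0],[0.025,-0.002,0,0],[0.04,-0.002,0,0],[0.045,-0.003,0,0],[0.045,-0.003,0,0],[0.045,-0.003,0,0],[0.04,-0.002,0,0],[0.03,0,0,0],[0.015,0,0,0],[0.003,0,0,0]]'; python3 -m handwheel '[[0,0,0.01,0],[0,0,0.02,0],[0,0,0.025,0],[0,0,0.02,0],[0,0,0.015,0],[0,0,0.01,0],[0,0,0.005,0],[0,0,0,0],[0,0,0,0]]'; python3 d.py 627 -123 34.5
```

```text
time: 5.85
tool_pos: [626.6, -121.5, 153.1]
tcp_rot: [-179.9, 0.0, 60.1]
ft_force: [-0.9, -0.6, -0.7]
finger_gap: 43.6
grip_force: 30.6
time: 6.75
tool_pos: [627.2, -123.8, 50.2]
tcp_rot: [179.9, -0.0, 60.0]
ft_force: [-0.4, -0.1, -0.7]
finger_gap: 43.3
grip_force: 30.6
6.8 [ 627.2 -123.8   50.2] yaw 60.0
tool delta mm [ 0.6 -0.6 15.7]
```

```bash
python3 -m handwheel '[[0,0,0.006,0],[0,0,0.005,0],[0,0,0.003,0],[0,0,0.001,0],[0,0,0,0],[0,0,0,0]]'; python3 -m handwheel '[[0,0,0.001,0],[0,0,0,0],[0,0,0,0]]'
```

```text
time: 7.35
tool_pos: [626.6, -123.5, 34.4]
tcp_rot: [180.0, -0.0, 60.0]
ft_force: [0.5, -0.9, -1.0]
finger_gap: 43.5
grip_force: 30.9
time: 7.65
tool_pos: [626.8, -123.5, 33.7]
tcp_rot: [180.0, -0.0, 60.0]
ft_force: [0.1, -0.2, 3.5]
finger_gap: 43.7
grip_force: 30.9
```

```bash
python3 -m handwheel '[[0,0,0,0],[0,0,0,0],[0,0,0,0],[0,0,0,0],[0,0,0,0]]' 0.075; python3 -m handwheel '[[0,0,-0.01,0],[0,0,-0.02,0],[0,0,-0.03,0],[0,0,-0.04,0],[0,0,-0.04,0],[0,0,-0.03,0],[0,0,-0.02,0],[0,0,-0.01,0],[0,0,0,0],[0,0,0,0]]';  python3 - <<'E'
from h import *
s=r.sense();cv2.imwrite('pics/w2.png',r.snapshot('wrist')[:,:,::-1])
c=cam('wrist',s);print(proj(c,[[627,-123.5,74],[627,-123.5,12]]))
E
python3 d.py 433 356.5 230
```

```text
time: 8.15
tool_pos: [626.5, -123.5, 33.2]
tcp_rot: [-180.0, 0.0, 60.0]
ft_force: [-0.1, -0.8, 0.4]
finger_gap: 75.0
grip_force: 0.0
time: 9.15
tool_pos: [626.0, -123.4, 232.2]
tcp_rot: [-179.9, 0.0, 60.0]
ft_force: [-0.4, -0.2, -0.5]
finger_gap: 74.5
grip_force: 0.0
[[324.49038712 220.66259188]
 [324.25151562 207.08155775]]
9.2 [ 625.7 -123.3  231.4] yaw 60.0
tool delta mm [ 319.2 -406.8    2.3]
```

View pics/w2.png

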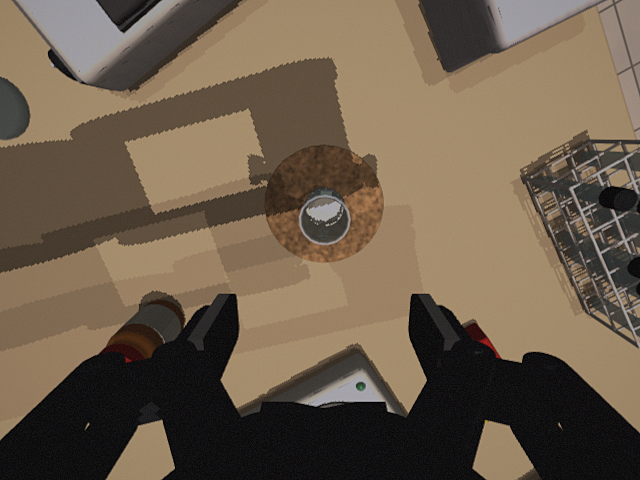

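```bash
python3 -m handwheel '[[0.01,-0.013,0,0],[0.02,-0.025,0,0],[0.029,-0.037,0,0],[0.029,-0.037,0,0],[0.029,-0.037,0,0],[0.029,-0.037,0,0],[0.029,-0.037,0,0],[0.029,-0.037,0,0],[0.029,-0.037,0,0],[0.029,-0.037,0,0]]' ; python3 -m handwheel '[[0.029,-0.037,0,0],[0.02,-0.026,0,0],[0.008,-0.01,0,0],[0,0,0,0],[0,0,0,0],[0,0,0,0]]';  python3 - <<'E'
from h import *
s=r.sense();cv2.imwrite('pics/w3.png',r.snapshot('wrist')[:,:,::-1])
c=cam('wrist',s);print(proj(c,[[433,356.5,86],[440,355,40]]))
E
python3 d.py 433 356.5 50
```

```text
time: 10.2
tool_pos: [465.8, 272.3, 232.1]
tcp_rot: [-179.9, 0.1, 60.0]
ft_force: [0.6, 0.3, 0.1]
finger_gap: 75.3
grip_force: 0.0
time: 10.8
tool_pos: [434.1, 354.9, 233.0]
tcp_rot: [180.0, 0.0, 59.9]
ft_force: [-0.2, -0.0, -0.4]
finger_gap: 75.1
grip_force: 0.0
[[321.32594808 223.11272643]
 [328.24976103 209.78232533]]
10.8 [434.1 354.9 233.1] yaw 59.9
tool delta mm [  0.9  -1.8 183.1]
```

View pics/w3.png

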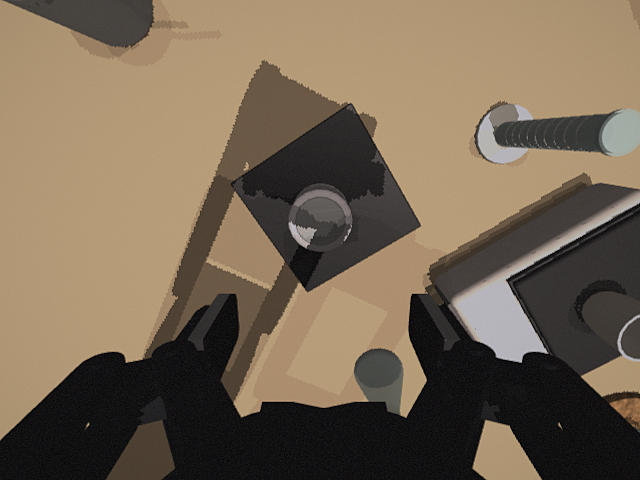

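Run:
```python
from h import *
s=r.sense();im=cv2.imread('pics/w3.png');c=cam('wrist',s)
q=[(232,183),(352,104),(420,226),(308,291)];w=cast(c,q,40);print(np.round(w,1),w.mean(0),np.hypot(*(np.roll(w,-1,0)-w).T))
print('tin',cast(c,[(320,219.5)],86))
q=[(454,299),(503,341),(454,367),(407,336)];w=cast(cam('scene'),q,40);print(np.round(w,1),w.mean(0),np.hypot(*(np.roll(w,-1,0)-w).T))
t=cam('top');i0=cv2.imread('pics/top0.png');h=blob(i0.max(2)<75,(90,255,180,345));print(cv2.boxPoints(rect(t,h,40)).round(1))
h=cv2.imread('pics/scene0.png');cv2.imwrite('pics/sc.png',cv2.resize(h[280:400,380:540],(800,600),interpolation=cv2.INTER_CUBIC))
```

```text
[[371.6 425.6]
 [508.3 430.1]
 [512.7 293.5]
 [376.7 288.4]] [442.32220968 359.41136114] [136.70907315 136.6341426  136.03157489 137.21063231]
tin [[433.6962477  359.90519038]]
[[377.2 291.1]
 [369.5 424.5]
 [491.8 407.9]
 [520.3 300.4]] [439.67905628 356.0099853 ] [133.61623406 123.36204552 111.22908149 143.43242374]
[[368.5 423.3]
 [374.2 280.3]
 [512.5 285.8]
 [506.7 428.8]]
```

View pics/sc.png

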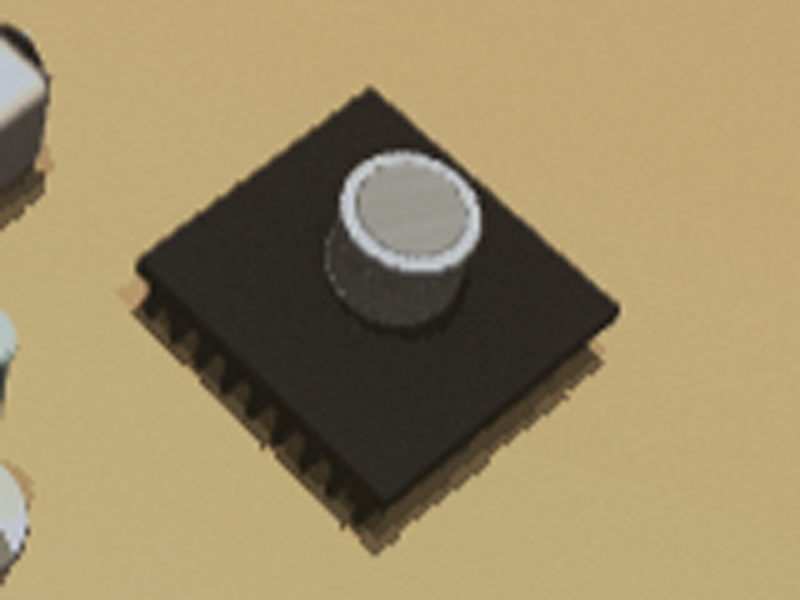

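```bash
python3 -c "
from h import *
print(cast(cam('scene'),[(454,297.6),(503.6,342),(457,380),(407.6,333)],40).mean(0))"; python3 d.py 433.3 358.3 52;python3 -m handwheel '[[0.004,-0.001,0.02,0],[0,0,0.03,0],[0,0,0.035,0],[0,0,0.035,0],[0,0,0.025,0],[0,0,0.02,0],[0,0,0.01,0],[0,0,0.005,0],[0,0,0,0],[0,0,0,0]]' 0.0854; python3 d.py 433.3 358.3 52
```

```text
[441.53322576 360.6433417 ]
10.8 [434.1 354.9 233.1] yaw 59.9
tool delta mm [  2.6  -2.4 181.1]
time: 11.85
tool_pos: [435.6, 360.6, 54.6]
tcp_rot: [180.0, -0.1, 60.0]
ft_force: [-1.1, -0.3, -0.0]
finger_gap: 85.2
grip_force: 0.0
11.8 [435.6 360.6  54.6] yaw 59.98
tool delta mm [-3.1 -0.8  2.6]
```

```bash
python3 -m handwheel '[[-0.002,-0.001,0.001,0],[0,0,0,0]]'; python3 -m handwheel '[[0,0,0,0],[0,0,0,0],[0,0,0,0],[0,0,0,0],[0,0,0,0],[0,0,0,0],[0,0,0,0]]' 0.04 30;  python3 -m handwheel '[[0,0,-0.005,0],[0,0,-0.015,0],[0,0,-0.03,0],[0,0,-0.04,0],[0,0,-0.03,0],[0,0,-0.02,0],[0,0,-0.01,0],[0,0,0,0],[0,0,0,0]]'; python3 d.py 501 -387 190
```

```text
time: 12.05
tool_pos: [433.0, 359.2, 53.1]
tcp_rot: [180.0, -0.1, 60.0]
ft_force: [0.3, 0.1, 0.3]
finger_gap: 85.3
grip_force: 0.0
time: 12.75
tool_pos: [433.0, 359.2, 52.7]
tcp_rot: [180.0, -0.0, 60.0]
ft_force: [-0.1, -0.2, 5.2]
finger_gap: 54.0
grip_force: 32.0
time: 13.65
tool_pos: [432.3, 358.7, 201.3]
tcp_rot: [-180.0, 0.1, 60.0]
ft_force: [-0.2, -0.3, -1.6]
finger_gap: 54.4
grip_force: 31.8
13.7 [432.3 358.7 201.3] yaw 60.0
tool delta mm [-611.4  432.3   11.8]
```

```bash
python3 -m handwheel '[[-0.01,0.007,0,0],[-0.022,0.0155,0,0],[-0.034,0.024,0,0],[-0.038,0.027,0,0],[-0.038,0.027,0,0],[-0.038,0.027,0,0],[-0.038,0.027,0,0],[-0.038,0.027,0,0],[-0.038,0.027,0,0],[-0.038,0.027,0,0]]';python3 -m handwheel '[[-0.038,0.027,0,0],[-0.038,0.027,0,0],[-0.038,0.027,0,0],[-0.038,0.027,0,0],[-0.038,0.027,0,0],[-0.038,0.027,0,0],[-0.025,0.017,0,0],[-0.012,0.008,0,0],[0,0,0,0],[0,0,0,0]]'
python3 - <<'E'
from h import *
s=r.sense();cv2.imwrite('pics/w4.png',r.snapshot('wrist')[:,:,::-1])
c=cam('wrist',s);print(proj(c,[[500,-386.5,64]]))
E
python3 d.py 501.5 -387 78
```

```text
time: 14.65
tool_pos: [469.3, -48.6, 200.9]
tcp_rot: [-179.9, 0.0, 60.0]
ft_force: [0.4, 0.1, -1.0]
finger_gap: 54.2
grip_force: 31.8
time: 15.65
tool_pos: [499.6, -368.3, 201.3]
tcp_rot: [-179.9, -0.1, 60.0]
ft_force: [-0.6, 1.2, -1.1]
finger_gap: 54.1
grip_force: 31.9
[[334.59498233 244.61191372]]
15.7 [ 500.  -367.8  201.7] yaw 60.05
tool delta mm [-15.9  11.1 123.6]
```

View pics/w4.png

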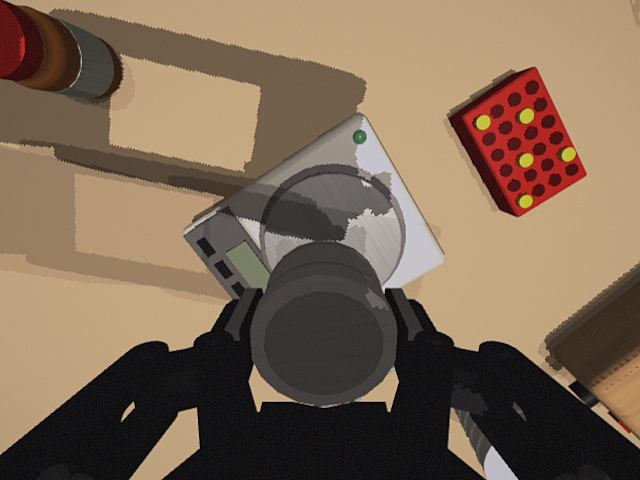

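```bash
python3 -m handwheel '[[-0.005,0.004,0.01,0],[-0.006,0.004,0.02,0],[-0.0023,0.0016,0.025,0],[0,0,0.025,0],[0,0,0.02,0],[0,0,0.01,0],[0,0,0.005,0],[0,0,0,0],[0,0,0,0],[0,0,0,0]]'; python3 d.py 501.5 -384 77.5
```

```text
time: 16.7
tool_pos: [502.6, -386.2, 88.8]
tcp_rot: [179.9, 0.0, 60.0]
ft_force: [-0.5, -0.4, -0.5]
finger_gap: 54.4
grip_force: 31.9
16.7 [ 502.6 -386.2   88.8] yaw 60.01
tool delta mm [ 1.3 -2.1 11.3]
```

```bash
python3 -m handwheel '[[0.001,-0.002,0.004,0],[0,0,0.004,0],[0,0,0.002,0],[0,0,0.001,0],[0,0,0,0],[0,0,0,0]]'; python3 -m handwheel '[[0,0,0.001,0],[0,0,0,0],[0,0,0,0]]'
```

```text
time: 17.3
tool_pos: [500.6, -383.8, 76.7]
tcp_rot: [180.0, 0.0, 60.0]
ft_force: [-2.6, 2.1, 5.6]
finger_gap: 53.9
grip_force: 32.3
time: 17.6
tool_pos: [500.8, -383.8, 76.7]
tcp_rot: [180.0, 0.0, 60.0]
ft_force: [-4.7, 4.1, 11.8]
finger_gap: 54.4
grip_force: 32.9
```

```bash
python3 -m handwheel '[[0,0,-0.001,0],[0,0,0,0],[0,0,0,0]]'; python3 -m handwheel '[[0,0,0,0],[0,0,0,0],[0,0,0,0],[0,0,0,0],[0,0,0,0]]' 0.0854; python3 -m handwheel '[[0,0,-0.01,0],[0,0,-0.02,0],[0,0,-0.03,0],[0,0,-0.04,0],[0,0,-0.03,0],[0,0,-0.02,0],[0,0,-0.01,0],[0,0,0,0],[0,0,0,0]]';python3 - <<'E'
from h import *
s=r.sense();im=r.snapshot('wrist')[:,:,::-1];cv2.imwrite('pics/w5.png',im)
c=cam('wrist',s);print(proj(c,[[501,-384,110],[501,-384,64]]))
E
python3 d.py 619 152.5 240
```

```text
time: 17.9
tool_pos: [500.8, -383.9, 76.7]
tcp_rot: [180.0, 0.0, 60.0]
ft_force: [-0.9, 2.4, 6.3]
finger_gap: 54.1
grip_force: 32.4
time: 18.4
tool_pos: [500.6, -383.7, 76.1]
tcp_rot: [-180.0, -0.0, 60.0]
ft_force: [0.3, -0.7, -0.4]
finger_gap: 85.1
grip_force: 0.0
time: 19.3
tool_pos: [500.3, -383.4, 235.2]
tcp_rot: [-179.9, -0.0, 60.0]
ft_force: [-0.6, -0.5, -0.3]
finger_gap: 85.2
grip_force: 0.0
[[324.6499486  230.95026635]
 [324.42201935 218.03241268]]
19.4 [ 500.  -383.2  234.4] yaw 60.0
tool delta mm [ 523.4 -164.8   -4.8]
```

View pics/w5.png

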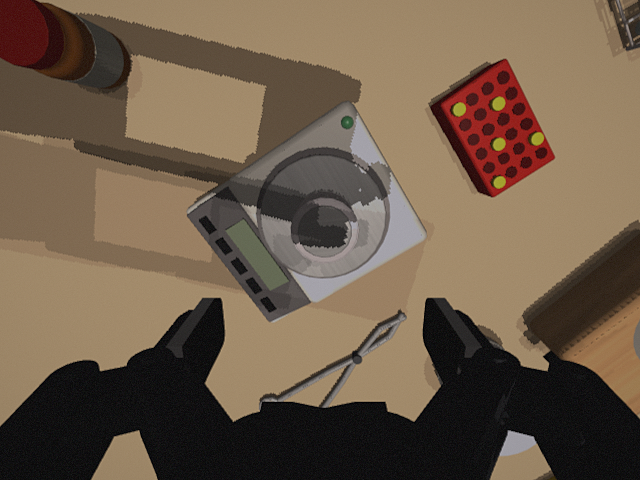

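```bash
python3 -m handwheel '[[0.012,-0.004,0,0],[0.025,-0.008,0,0],[0.038,-0.012,0,0],[0.045,-0.014,0,0],[0.045,-0.014,0,0],[0.045,-0.014,0,0],[0.045,-0.014,0,0],[0.045,-0.014,0,0],[0.045,-0.014,0,0],[0.045,-0.014,0,0]]'; python3 -m handwheel '[[0.045,-0.014,0,0],[0.045,-0.014,0,0],[0.03,-0.01,0,0],[0.013,-0.005,0,0],[0,0,0,0],[0,0,0,0],[0,0,0,0]]';python3 - <<'E'
from h import *
s=r.sense();im=r.snapshot('wrist')[:,:,::-1];cv2.imwrite('pics/w6.png',im)
c=cam('wrist',s);print(proj(c,[[619,152.5,136],[619,152.5,88],[624.5,154,88]]))
E
python3 d.py 619 152.5 102
```

```text
time: 20.35
tool_pos: [589.2, 17.9, 235.1]
tcp_rot: [-179.9, 0.0, 60.0]
ft_force: [1.1, 0.7, -0.2]
finger_gap: 85.4
grip_force: 0.0
time: 21.05
tool_pos: [619.0, 150.1, 236.1]
tcp_rot: [-180.0, 0.0, 59.9]
ft_force: [-0.1, 0.5, -0.4]
finger_gap: 85.5
grip_force: 0.0
[[321.83524204 237.01178028]
 [321.94833125 221.51691443]
 [326.52642115 217.01571084]]
21.1 [619.2 150.1 236.3] yaw 59.9
tool delta mm [  2.1  -1.4 134.3]
```

View pics/w6.png

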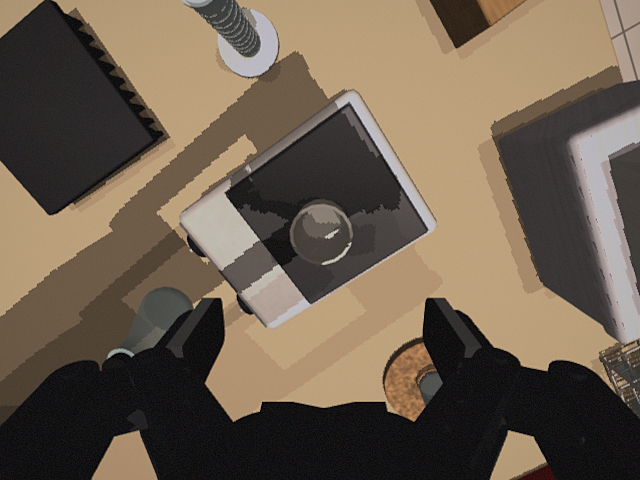

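```bash
python3 -m handwheel '[[0.003,-0.001,0.015,0],[0,0,0.025,0],[0,0,0.03,0],[0,0,0.025,0],[0,0,0.02,0],[0,0,0.01,0],[0,0,0.005,0],[0,0,0.003,0],[0,0,0,0],[0,0,0,0]]'; python3 d.py 620 154 102.5
```

```text
time: 22.1
tool_pos: [620.6, 154.9, 104.5]
tcp_rot: [179.9, -0.1, 60.0]
ft_force: [0.6, -1.0, -0.1]
finger_gap: 85.6
grip_force: 0.0
22.1 [620.6 154.9 104.5] yaw 60.0
tool delta mm [-1.1 -0.1  2. ]
```

```bash
python3 -m handwheel '[[0,0,0.002,0],[0,0,0,0]]'; python3 -m handwheel '[[0,0,0,0],[0,0,0,0],[0,0,0,0],[0,0,0,0],[0,0,0,0],[0,0,0,0],[0,0,0,0],[0,0,0,0]]' 0.03 30;  python3 -m handwheel '[[0,0,-0.005,0],[0,0,-0.015,0],[0,0,-0.025,0],[0,0,-0.03,0],[0,0,-0.02,0],[0,0,-0.01,0],[0,0,-0.005,0],[0,0,0,0],[0,0,0,0]]'; python3 d.py 442 359.5 200
```

```text
time: 22.3
tool_pos: [620.1, 154.9, 101.7]
tcp_rot: [180.0, -0.0, 60.0]
ft_force: [0.2, -0.4, 0.2]
finger_gap: 85.3
grip_force: 0.0
time: 23.1
tool_pos: [620.0, 154.9, 101.5]
tcp_rot: [180.0, -0.0, 60.0]
ft_force: [0.7, -0.1, 2.3]
finger_gap: 44.7
grip_force: 30.7
time: 24.0
tool_pos: [619.2, 154.7, 209.8]
tcp_rot: [-179.9, 0.1, 60.0]
ft_force: [0.7, 0.3, -0.9]
finger_gap: 44.4
grip_force: 30.7
24.0 [619.2 154.7 209.8] yaw 60.0
tool delta mm [  88.8 -255.8   10.2]
```

```bash
python3 -m handwheel '[[0.005,-0.014,0,0],[0.01,-0.028,0,0],[0.015,-0.042,0,0],[0.015,-0.043,0,0],[0.015,-0.043,0,0],[0.013,-0.038,0,0],[0.01,-0.028,0,0],[0.005,-0.015,0,0],[0,-0.004,0,0],[0,0,0,0]]'; python3 -m handwheel '[[0,0,0.01,0],[0,0,0.02,0],[0,0,0.03,0],[0,0,0.03,0],[0,0,0.025,0],[0,0,0.015,0],[0,0,0.008,0],[0,0,0.002,0],[0,0,0,0],[0,0,0,0]]'; python3 d.py 442 359.5 54
```

```text
time: 25.0
tool_pos: [442.7, 358.3, 210.9]
tcp_rot: [180.0, 0.0, 60.0]
ft_force: [-0.6, -0.5, -0.6]
finger_gap: 44.3
grip_force: 30.8
time: 26.0
tool_pos: [444.0, 359.1, 72.8]
tcp_rot: [179.9, -0.1, 60.0]
ft_force: [-0.3, -0.3, -0.4]
finger_gap: 44.7
grip_force: 30.8
26.0 [444.  359.1  72.8] yaw 60.0
tool delta mm [-0.7 -1.9 18.8]
```

```bash
python3 -m handwheel '[[0,-0.001,0.005,0],[0,0,0.005,0],[0,0,0.004,0],[0,0,0.003,0],[0,0,0.001,0],[0,0,0,0],[0,0,0,0]]'; python3 -m handwheel '[[0,0,0.001,0],[0,0,0,0],[0,0,0,0]]'
```

```text
time: 26.7
tool_pos: [442.1, 359.1, 53.5]
tcp_rot: [-180.0, 0.0, 60.0]
ft_force: [-1.3, -0.1, 4.1]
finger_gap: 44.4
grip_force: 30.9
time: 27.0
tool_pos: [442.2, 359.1, 53.4]
tcp_rot: [180.0, -0.0, 60.0]
ft_force: [-5.6, -3.7, 12.7]
finger_gap: 44.4
grip_force: 31.8
```

```bash
python3 -m handwheel '[[0,0,-0.001,0],[0,0,0,0],[0,0,0,0]]'; python3 -m handwheel '[[0,0,0,0],[0,0,0,0],[0,0,0,0],[0,0,0,0],[0,0,0,0]]' 0.08; python3 -m handwheel '[[0,0,-0.01,0],[0,0,-0.02,0],[0,0,-0.03,0],[0,0,-0.04,0],[0,0,-0.04,0],[0,0,-0.03,0],[0,0,-0.01,0],[0,0,0,0],[0,0,0,0]]';python3 - <<'E'
from h import *
s=r.sense();im=r.snapshot('wrist')[:,:,::-1];cv2.imwrite('pics/w7.png',im)
c=cam('wrist',s);print(proj(c,[[442,359.5,88],[442,359.5,40]]))
E
python3 d.py 627 -123.5 230
```

```text
time: 27.3
tool_pos: [442.3, 359.1, 53.5]
tcp_rot: [180.0, -0.0, 60.0]
ft_force: [-0.1, -0.6, 3.9]
finger_gap: 44.4
grip_force: 31.0
time: 27.8
tool_pos: [442.1, 359.0, 53.2]
tcp_rot: [-180.0, 0.0, 60.0]
ft_force: [-0.2, 0.6, -0.8]
finger_gap: 79.5
grip_force: 0.0
time: 28.7
tool_pos: [441.7, 358.7, 232.0]
tcp_rot: [-180.0, 0.1, 60.0]
ft_force: [-0.7, -0.1, -1.1]
finger_gap: 80.1
grip_force: 0.0
[[323.30009967 223.80654797]
 [323.2279818  211.98310672]]
28.8 [441.3 358.4 231.2] yaw 60.0
tool delta mm [-324.5  401.8    1.6]
```

View pics/w7.png

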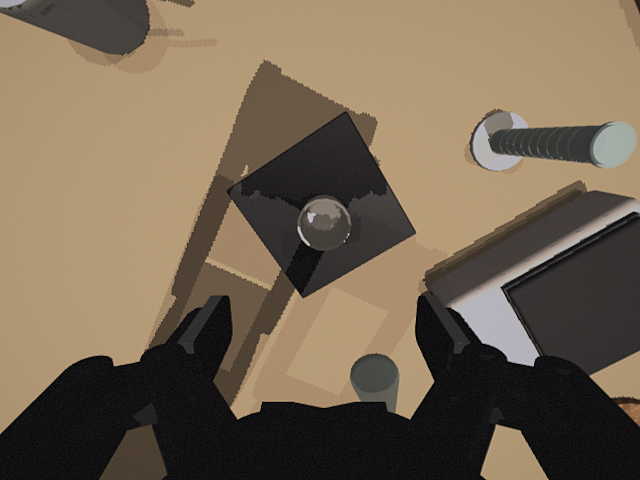

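```bash
python3 -m handwheel '[[-0.01,0.012,0,0],[-0.02,0.025,0,0],[-0.03,0.037,0,0],[-0.03,0.037,0,0],[-0.03,0.037,0,0],[-0.03,0.037,0,0],[-0.03,0.037,0,0],[-0.03,0.037,0,0],[-0.03,0.037,0,0],[-0.03,0.037,0,0]]'; python3 -m handwheel '[[-0.03,0.037,0,0],[-0.02,0.025,0,0],[-0.005,0.007,0,0],[0,0,0,0],[0,0,0,0],[0,0,0,0]]'; python3 d.py 626.6 -123.5 34.5
```

```text
time: 29.75
tool_pos: [594.9, -44.1, 231.6]
tcp_rot: [-179.9, 0.1, 60.0]
ft_force: [1.3, 0.6, -0.4]
finger_gap: 80.0
grip_force: 0.0
time: 30.35
tool_pos: [627.4, -121.9, 233.0]
tcp_rot: [-180.0, -0.0, 60.1]
ft_force: [-0.9, 0.8, 0.5]
finger_gap: 80.2
grip_force: 0.0
30.4 [ 627.4 -121.9  233. ] yaw 60.09
tool delta mm [ -1.8   0.3 198.5]
```

```bash
python3 -m handwheel '[[-0.001,0,0.02,0],[0,0,0.03,0],[0,0,0.04,0],[0,0,0.04,0],[0,0,0.03,0],[0,0,0.02,0],[0,0,0.01,0],[0,0,0.004,0],[0,0,0,0],[0,0,0,0]]';python3 d.py 626.6 -123.5 34.5
```

```text
time: 31.35
tool_pos: [628.5, -124.3, 41.1]
tcp_rot: [179.9, -0.0, 60.0]
ft_force: [-0.6, 0.2, 0.5]
finger_gap: 79.9
grip_force: 0.0
31.4 [ 628.5 -124.3   41.1] yaw 60.03
tool delta mm [-0.2 -2.1  6.6]
```

```bash
python3 -m handwheel '[[0,-0.001,0.004,0],[0,0,0.002,0],[0,0,0,0]]'; python3 -m handwheel '[[0,0,0,0],[0,0,0,0],[0,0,0,0],[0,0,0,0],[0,0,0,0],[0,0,0,0],[0,0,0,0],[0,0,0,0]]' 0.03 30;  python3 -m handwheel '[[0,0,-0.005,0],[0,0,-0.015,0],[0,0,-0.03,0],[0,0,-0.04,0],[0,0,-0.04,0],[0,0,-0.03,0],[0,0,-0.01,0],[0,0,0,0],[0,0,0,0]]'; python3 d.py 626 156.5 180
```

```text
time: 31.65
tool_pos: [626.3, -123.8, 33.2]
tcp_rot: [-180.0, 0.0, 60.0]
ft_force: [-0.8, 0.3, 0.7]
finger_gap: 80.1
grip_force: 0.0
time: 32.45
tool_pos: [626.7, -123.9, 33.5]
tcp_rot: [180.0, -0.0, 60.0]
ft_force: [0.3, 0.5, 2.0]
finger_gap: 43.6
grip_force: 30.5
time: 33.35
tool_pos: [625.7, -123.6, 201.8]
tcp_rot: [-179.9, 0.0, 60.0]
ft_force: [0.7, -0.6, -1.3]
finger_gap: 43.6
grip_force: 30.7
33.4 [ 625.7 -123.6  201.8] yaw 60.0
tool delta mm [ 242.7 -139.8   22. ]
```

```bash
python3 -m handwheel '[[0.01,-0.006,0,0],[0.022,-0.013,0,0],[0.035,-0.02,0,0],[0.038,-0.022,0,0],[0.038,-0.022,0,0],[0.037,-0.021,0,0],[0.03,-0.017,0,0],[0.02,-0.012,0,0],[0.01,-0.005,0,0],[0.003,-0.002,0,0]]'; python3 -m handwheel '[[0,0,0.01,0],[0,0,0.015,0],[0,0,0.02,0],[0,0,0.015,0],[0,0,0.01,0],[0,0,0.005,0],[0,0,0.002,0],[0,0,0,0],[0,0,0,0],[0,0,0,0]]'; python3 d.py 626 156.5 110
```

```text
time: 34.35
tool_pos: [625.7, 158.0, 201.6]
tcp_rot: [-179.9, 0.1, 60.1]
ft_force: [0.3, 0.1, -0.6]
finger_gap: 43.4
grip_force: 30.7
time: 35.35
tool_pos: [627.3, 156.8, 127.3]
tcp_rot: [179.9, -0.1, 60.0]
ft_force: [0.2, -1.0, -0.7]
finger_gap: 43.3
grip_force: 30.7
35.4 [627.3 156.8 127.3] yaw 60.01
tool delta mm [-0.9 -1.  17.3]
```

```bash
python3 -m handwheel '[[0,-0.001,0.005,0],[0,0,0.005,0],[0,0,0.003,0],[0,0,0.002,0],[0,0,0.001,0],[0,0,0,0],[0,0,0,0]]'; python3 -m handwheel '[[0,0,0.001,0],[0,0,0,0],[0,0,0,0]]'
```

```text
time: 36.05
tool_pos: [625.9, 157.2, 110.4]
tcp_rot: [180.0, -0.0, 60.0]
ft_force: [0.1, 0.3, 0.8]
finger_gap: 43.2
grip_force: 30.7
time: 36.35
tool_pos: [626.0, 157.2, 109.5]
tcp_rot: [180.0, -0.0, 60.0]
ft_force: [-0.1, 0.4, 0.7]
finger_gap: 43.4
grip_force: 30.7
```

```bash
python3 -m handwheel '[[0,0,0.001,0],[0,0,0,0],[0,0,0,0]]'; python3 -m handwheel '[[0,0,0,0],[0,0,0,0],[0,0,0,0],[0,0,0,0],[0,0,0,0]]' 0.08; python3 -m handwheel '[[0,0,-0.01,0],[0,0,-0.02,0],[0,0,-0.03,0],[0,0,-0.04,0],[0,0,-0.03,0],[0,0,-0.02,0],[0,0,0,0],[0,0,0,0]]';python3 - <<'E'
from h import *
s=r.sense();im=r.snapshot('wrist')[:,:,::-1];cv2.imwrite('pics/w8.png',im)
c=cam('wrist',s);print(proj(c,[[626,157,150],[626,157,88]]))
E
```

```text
time: 36.65
tool_pos: [626.1, 157.2, 109.5]
tcp_rot: [180.0, -0.0, 60.0]
ft_force: [-2.5, -0.5, 7.1]
finger_gap: 43.3
grip_force: 31.3
time: 37.15
tool_pos: [625.7, 157.1, 108.1]
tcp_rot: [-180.0, 0.0, 60.0]
ft_force: [-0.3, 0.6, -0.2]
finger_gap: 80.0
grip_force: 0.0
time: 37.95
tool_pos: [626.0, 157.2, 258.9]
tcp_rot: [179.9, -0.0, 60.0]
ft_force: [0.2, 0.4, -1.0]
finger_gap: 79.9
grip_force: 0.0
[[323.34410504 236.7045769 ]
 [323.13000404 218.24459889]]
```

View pics/w8.png

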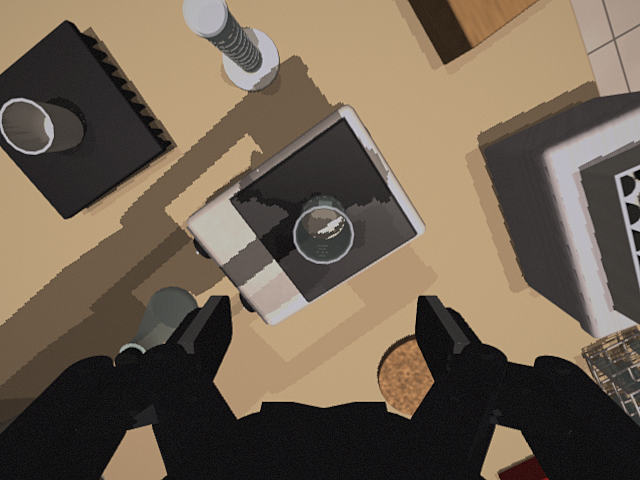

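Run:
```python
from h import *
cv2.imwrite('pics/top1.png',r.snapshot('top')[:,:,::-1])
```

```text
(no output)
```

View pics/top1.png

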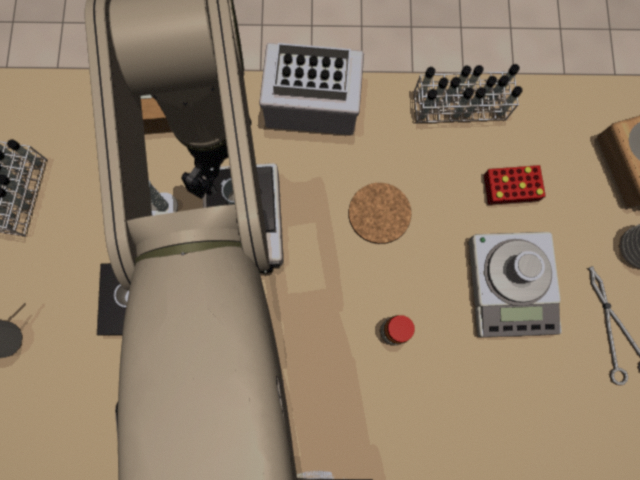

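```bash
python3 -c "
from h import *
print(cast(cam('top'),[(529,265.5)],110));print(r.hand_in())"
```

```text
[[ 500.62881153 -384.84495214]]
the job is handed in; nothing more can be done
None
```

The job is handed in at about 38 s of the 128 s; no verdict came back. In the last pictures the crucible stands on the cooling plate, the tin on the balance and the beaker on the hot plate, each let go about 5 mm or less from centre, and the cork mat is empty. The bottle and cylinder look unmoved; the arm partly hid the flask, so I didn't re-measure it.

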